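# Unbar the drying chamber and hold its flap at the mark

### The arm

A 6-joint arm with a two-finger parallel gripper is mounted at the origin on a cart in front of the work surface, level with it; the furniture and walls round the work are solid. World frame = base frame: x ahead of the robot, y to its left, z up, the work surface at z = 0. Lengths are in mm, angles in degrees, forces in N, time in s.
With the tool pointing down it reaches from about 400 to 925 mm from the base axis. Payload 3.4 kg.
Tool frame: the origin (TCP) lies between the finger pads, 19 mm behind the fingertips; this is the grasp point; z points along the fingers, y is the line along which they close (so a half turn about z gives the same grasp; the last joint's range is limited). The gripper opens to 85 mm and grips with 20 to 120 N. Pads are 22 mm wide; open, the fingers measure 114 mm over their backs; the gripper's body (76 mm by 85 mm) begins 54 mm behind the grasp point. The pads swing forward as they close: fully open they stand 13 mm farther back than shut.
Start: joints at [72.68, 17.578, 86.31, -0, 76.112, -4.211], TCP at [130.439, 560.015, 250.005] pointing down, gripper open.
Joint ranges: [-179.03, 179.03], [-60, 130.46], [8.19, 133.38], [-81.62, 261.62], [5.75, 156.47], [-153.77, 153.77]. Speed limits (degrees/s): [147.25, 147.25, 180, 180, 180, 180].

### API

Orientations are given as a 3x3 rotation matrix whose columns are the frame's x, y, z axes.
In Python, from plant import robot gives the robot as it stands.
- The arm moves only by the tool tcp_steps, called after ">>>" as name(argument=value, ...) on one line, values as JSON. Schema: {"type":"object","properties":{"deltas":{"type":"array","items":{"type":"array","prefixItems":[{"type":"array","items":{"type":"number"},"minItems":3,"maxItems":3},{"type":"array","items":{"type":"number"},"minItems":3,"maxItems":3}],"minItems":2,"maxItems":2},"minItems":1,"maxItems":12},"aperture":{"type":"number"},"grip_force":{"type":"number"},"only":{"type":"string"},"quiet":{"type":"boolean"},"lines":{"type":"string"}},"required":["deltas"],"additionalProperties":false}. deltas is a list of rows, 1 to 12 of them, each written [[dx, dy, dz], [rx, ry, rz]]: dx, dy, dz in mm, then a rotation vector rx, ry, rz in degrees; each row is the pose to reach, as a shift and turn from the pose commanded when the call began, along the tool's axes at that moment; what a row does not reach only later rows make up. A row lasts 1/8 s, in which the tool goes at most 62.5 mm and 10.7 degrees, less where a joint would pass 70% of its speed; a pose out of reach is approached as far as the arm can. aperture is the finger opening in mm, set as the call begins (left out keeps the last). The fingers move at their own pace and stop on an object; grip_force is the grip in N (left out, the last holds). Time passes only in rows, so rows that do not move let the fingers close. The tool returns the time, the measured TCP pose, the force, the opening and the grip force at its end. only (a regular expression) keeps the lines of the reply that match it, lines (a string "A,B") keeps lines A to B, and quiet returns only ok. Input that does not fit is refused with a message, and nothing moves.
- robot.get_state(): the state, without advancing time (a new reading comes with each control period).
- robot.grab_frame(name): name is "scene" or "top" or "wrist"; returns the picture (400x640x3 uint8, blue, green, red); there is no depth.
- robot.calibration(name): a dict with "fx", "fy", "cx", "cy" (pixels), "k1" (the pictures are not rectified: a ray, as slopes to the right and down, at radius r is drawn at 1 + k1 r^2 times it, then the intrinsics apply), "extrinsics" (4x4, takes a point from camera to world coordinates); the wrist camera has in their place "mount" (4x4, takes a point from camera to tool coordinates, whose origin is the TCP and whose axes are the flange's). Camera axes: x right, y down, z forward; pixel columns grow to the right and rows downward; lengths in mm; the calibration is good to about 2 mm. A picture is of the moment at which its call begins: read the wrist's pose just before it. calibration takes no time and is no camera call.
- robot.hand_in(): hands the job in; it is judged then, once.
The state is a dict: "clock": time; "qpos": joint angles; "qd": joint speeds; "effort": joint torques, N m; "ee_pos": TCP position; "orientation": TCP orientation; "contact_force": force on the tool from outside, world axes, zero at the start; "ft_torque": the same for the moment, N m; "grip_width": finger opening in mm; "grasp_force": force on a finger pad.
Only numpy, scipy, OpenCV 4.12 (cv2) and the standard library are available. Lean on these libraries where they do the work, as an engineer would, in place of code of your own. Each camera call takes 0.05 s, during which the arm holds its last target. There are 200 camera calls.

### The job

Lift the keeper bar up out of the two brackets that lock the front flap of the small drying chamber, and lay it inside the brown tray. Then take the flap by the middle of its black grab bar, swing it down towards you until it is in line with the red marker arm beside it, and finish there still holding the grab bar: the flap falls open if it is let go. Leave the marker arm as it is set and do not knock over or push the vial, jar and tape roll.

Things in the scene. Friction and masses are not known exactly. Their poses are not given: they have to be found in the camera images.
- chamber: fixed small white drying chamber, grey base, 165 x 196 x 146 mm high. Origin: centre of underside; x axis from front to back, z up. Flap hinge line along y at x=-85, z=30 mm. On the front edges of its side walls (y=+-84 mm) two dark upturned brackets hold the keeper bar: seats at z=90, 13 mm slots centred at x=-95, front lips up to z=120 mm. A grey quadrant scale stands at y=-104 mm
- mark (a joint): angle of the red marker arm, rad, about the same hinge line and counted like the flap angle q: flap and marker are in line when both are equal. Set between 0.5 and 0.95, stiff
- mark_tip (a point): centre of the red knob, 14 mm diameter, at the end of the red marker arm, 128 mm from the hinge line, outside the chamber's right-hand wall (chamber y=-108 mm); its z axis points outwards along the arm
- keeper: keeper bar: flat steel bar on edge, 8 mm thick (x), 188 mm long (y), 22 mm high, 0.12 kg, with an upright orange grip tab at its middle. Origin: centre of its underside; axes parallel to the chamber's while it hangs in the brackets, underside then 90 mm above the worktop. It clears the brackets once lifted 35 mm
- keeper_tab (a point): grip point of the orange tab, 45 mm above the bar's underside and 13 mm in front of it. The tab is 12 mm thick along the bar's y, 22 mm along x, and its top is 13 mm above this point: pinch it from above with the fingers closing along the bar
- tray: brown rectangular tray (pan), 219 (x) by 289 (y) by 45 mm high, loose, 0.5 kg, open above, its long y axis roughly along the robot's x. Origin: centre of its underside; flat inner floor 140 x 216 mm, 4 to 6 mm up, walls slope outwards
- vial: clear vial with white cap, 41 mm diameter, 73 mm high, bystander. Origin: centre of its underside
- jar: clear jar with blue lid, 63 mm diameter, 82 mm high, bystander. Origin: centre of its underside
- tape: roll of beige tape lying flat, 100 mm across, 25 mm high, bystander. Origin: centre of its underside
- flap: hinged flap: blue frame, clear window, 150 mm wide, 105 mm high, 0.35 kg. Origin: middle of the hinge line at its lower edge; z axis up along the flap. Flap angle q: 0 = shut, leaning 0.17 rad back from vertical, kept by its weight; grows as it swings down to the robot; past 0.17 (upright) it falls open to its stop at 1.6. Behind the keeper bar it opens some 0.2 only
- grab_bar (a point): black round bar, 12 mm diameter, 100 mm long along the chamber's y, on two posts (10 mm wide, 40 mm either side of its middle) above the flap's free edge. This point: its middle, 145 mm from the hinge: in the chamber's frame x=-85-145 sin(q-0.17), z=30+145 cos(q-0.17) mm at flap angle q. 34 mm free below it to the frame; it can turn between finger pads

How it is judged:
By the outcome, as a careful person would: the job done as asked, in the order asked, and still so for the second after the job is handed in, while the arm keeps its last pose, push and grip.
It also fails if it takes over 64 s, if anything falls off the work surface, if the arm or the gripper's body presses on something with over 40 N, if the wrist force passes 120 N, or if a joint passes its speed limit or range.

## Working session

There is one attempt and no reset: what is moved stays moved. The work goes in short steps, Python scripts to look and compute and a tool call to move; the robot and the scene stay as the last step left them, time stands still between calls to the robot, and variables do not carry over. Pictures are saved under pics/ and viewed, at most 10 in all, crops included, and the job is handed in when it is done.

```bash
ls; mkdir -p pics
```

Run:
```python
from plant import robot
import cv2,numpy as np
for n in("scene","top","wrist"):
    cv2.imwrite(f"pics/{n}0.png",robot.grab_frame(n)); c=robot.calibration(n); print(n,{k:np.round(v,3).tolist() for k,v in c.items()})
s=robot.get_state();print(s["clock"],s["ee_pos"],np.round(s["orientation"],3).tolist())
a=[cv2.imread(f"pics/{n}0.png") for n in("scene","top","wrist")]
```

```text
pics
plant.py
scene {'fx': 518.203, 'fy': 518.203, 'cx': 315.455, 'cy': 195.697, 'k1': -0.015, 'extrinsics': [[-0.893, -0.245, 0.378, -120.915], [-0.45, 0.441, -0.777, 1365.126], [0.024, -0.864, -0.504, 977.221], [0.0, 0.0, 0.0, 1.0]]}
top {'fx': 380.13, 'fy': 380.13, 'cx': 322.087, 'cy': 193.757, 'k1': 0.032, 'extrinsics': [[0.002, -0.995, 0.099, 387.449], [-1.0, -0.002, 0.0, 26.495], [-0.0, -0.099, -0.995, 1491.937], [0.0, 0.0, 0.0, 1.0]]}
wrist {'fx': 305.126, 'fy': 305.126, 'cx': 318.168, 'cy': 200.883, 'k1': -0.042, 'mount': [[-0.0, -0.957, -0.289, 74.98], [1.0, -0.0, -0.0, 0.697], [0.0, -0.289, 0.957, -123.429], [0.0, 0.0, 0.0, 1.0]]}
0.15 [130.28801276 559.52926109 249.28476412] [[-0.974, 0.227, -0.0], [0.227, 0.974, -0.002], [0.0, -0.002, -1.0]]
```

View pics/scene0.png

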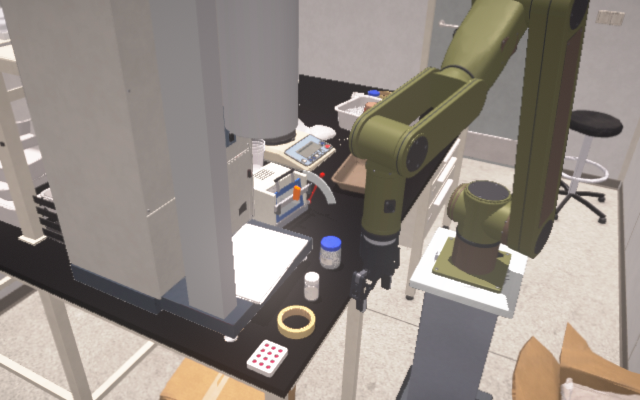

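View pics/top0.png

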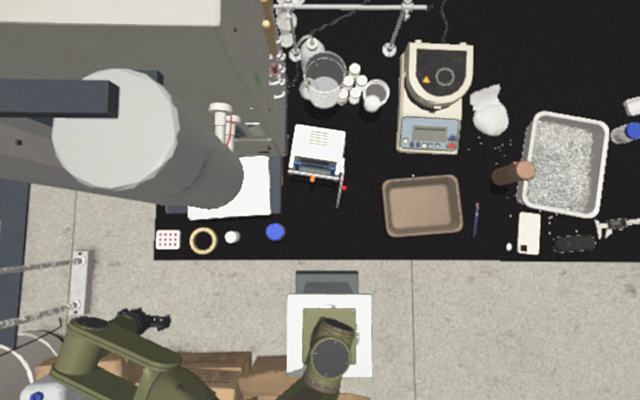

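The scene view shows the chamber (280,190) with its orange tab (297,192) and red marker (322,176). The top view shows the chamber at (318,150), the tab at (312,179), the red knob at (345,187), the tray at (423,206), the jar at (275,232), the vial at (232,237) and the tape at (203,240).

Create h.py:
```python
from plant import robot
import cv2,numpy as np
def cam(n,st=None):
    c=robot.calibration(n)
    if n=="wrist":
        T=np.eye(4);T[:3,:3]=st["orientation"];T[:3,3]=st["ee_pos"];E=T@np.array(c["mount"])
    else:E=np.array(c["extrinsics"])
    return c,E
def ray(n,u,v,st=None):
    c,E=cam(n,st);d=np.array([(u-c["cx"])/c["fx"],(v-c["cy"])/c["fy"]]);x=d.copy()
    for _ in range(10):x=d/(1+c["k1"]*(x@x))
    r=E[:3,:3]@np.r_[x,1];return E[:3,3],r/np.linalg.norm(r)
def onz(n,u,v,z,st=None):
    o,d=ray(n,u,v,st);return o+d*(z-o[2])/d[2]
def tri(*rays):
    A=sum(np.eye(3)-np.outer(d,d) for o,d in rays);b=sum((np.eye(3)-np.outer(d,d))@o for o,d in rays)
    p=np.linalg.solve(A,b);return p,[round(float(np.linalg.norm((np.eye(3)-np.outer(d,d))@(p-o))),1) for o,d in rays]
def blobs(im,lo,hi,mn=4,roi=None):
    m=cv2.inRange(cv2.cvtColor(im,cv2.COLOR_BGR2HSV),lo,hi)
    if roi:
        k=np.zeros_like(m);x0,y0,x1,y1=roi;k[y0:y1,x0:x1]=1;m*=k
    n,l,s,c=cv2.connectedComponentsWithStats(m)
    return [(np.round(c[i],1).tolist(),s[i].tolist()) for i in range(1,n) if s[i,4]>=mn]
```

Run:
```python
from h import *
a=cv2.imread("pics/scene0.png");b=cv2.imread("pics/top0.png")
A=cv2.resize(a[145:235,240:345],None,fx=5,fy=5,interpolation=cv2.INTER_CUBIC)
B=cv2.resize(b[115:215,280:360],None,fx=5,fy=5,interpolation=cv2.INTER_CUBIC)
cv2.imwrite("pics/sc.png",A);cv2.imwrite("pics/tc.png",B)
for n,i,roi in(("scene",a,(240,145,345,235)),("top",b,(280,115,360,215))):
    print(n,"red",blobs(i,(0,150,90),(6,255,255),3,roi),"orange",blobs(i,(7,170,130),(18,255,255),3,roi))
for p,z in(((293,125),146),((345,128),146),((383,178),45),((461,176),45),((462,231),45),((389,237),45),((275,232),82),((203,240),25),((232,237),73)):print(p,onz("top",*p,z).round())
```

```text
scene red [([322.0, 174.2], [320, 172, 5, 5, 21]), ([312.8, 191.9], [309, 186, 8, 14, 24])] orange [([296.2, 192.7], [293, 186, 7, 14, 69])]
top red [([343.9, 187.2], [342, 185, 5, 5, 21])] orange [([312.0, 179.0], [310, 177, 5, 5, 15])]
(293, 125) [771. 133. 146.]
(345, 128) [760. -56. 146.]
(383, 178) [ 592. -207.   45.]
(461, 176) [ 600. -505.   45.]
(462, 231) [ 391. -501.   45.]
(389, 237) [ 367. -226.   45.]
(275, 232) [385. 200.  82.]
(203, 240) [355. 481.  25.]
(232, 237) [367. 360.  73.]
```

View pics/sc.png

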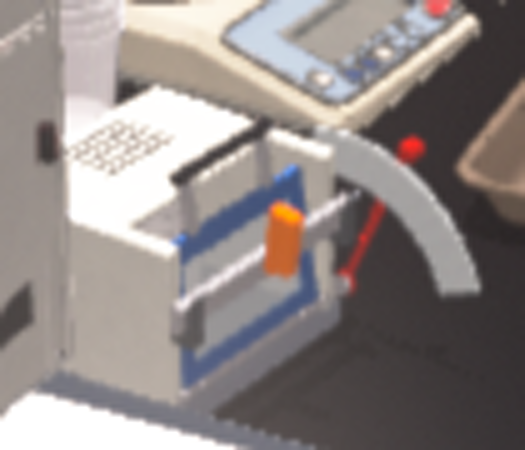

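View pics/tc.png

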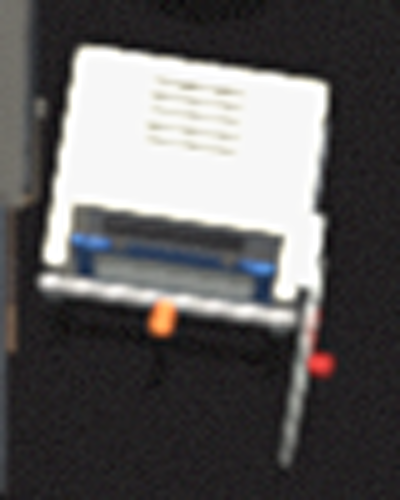

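Run:
```python
from h import *
p,e=tri(ray("scene",296.2,191),ray("top",312,179));print("tab",p.round(1),e)
k,e=tri(ray("scene",322,174.2),ray("top",343.9,187.2));print("knob",k.round(1),e)
f=lambda u,v:(280+u/5-.4,115+v/5-.4)
L=onz("top",*f(40,280),112);R=onz("top",*f(298,318),112);print("bar",L.round(),R.round(),np.linalg.norm(L-R),np.degrees(np.arctan2(R[0]-L[0],L[1]-R[1])))
for q in((80,45),(328,82),(50,265),(318,290)):print(onz("top",*f(*q),146).round())
s=robot.get_state();Ro=np.array(s["orientation"]);d=np.array([560,40,330])-s["ee_pos"];print("move tool",(Ro.T@d).round(),np.degrees(np.arctan2(Ro[0,1],Ro[1,1])))
```

```text
tab [579.2  64.8 132. ] [3.5, 3.5]
knob [545.  -50.2 150.6] [0.8, 0.8]
bar [610. 154. 112.] [582. -36. 112.] 191.28263088856437 -8.343935069271582
[776. 123. 146.]
[749. -56. 146.]
[615. 143. 146.]
[597. -48. 146.]
move tool [-536. -409.  -80.] 13.110042231226238
```

>>> tcp_steps(deltas=[[[-40,-30,-20],[0,0,0]],[[-90,-65,-40],[0,0,0]],[[-140,-105,-60],[0,0,0]],[[-190,-145,-80],[0,0,0]],[[-240,-185,-80],[0,0,0]],[[-290,-220,-80],[0,0,0]],[[-340,-260,-80],[0,0,0]],[[-390,-295,-80],[0,0,-1]],[[-440,-335,-80],[0,0,-2]],[[-490,-370,-80],[0,0,-4]],[[-536,-409,-80],[0,0,-5]],[[-536,-409,-80],[0,0,-5]]], aperture=85)

```text
clock: 1.65
ee_pos: [561.8, 36.6, 329.0]
orientation: [[-0.989, 0.146, -0.0], [0.146, 0.989, -0.001], [0.0, -0.001, -1.0]]
contact_force: [-1.5, 0.6, 0.2]
grip_width: 84.8
grasp_force: 0.0
```

Run:
```python
from h import *
s=robot.get_state();im=robot.grab_frame("wrist");cv2.imwrite("pics/w1.png",im);print(s["clock"],s["ee_pos"])
print(np.degrees(np.arctan2(s["orientation"][0][1],s["orientation"][1][1])))
print("red",blobs(im,(0,150,90),(6,255,255),20),"or",blobs(im,(7,170,130),(18,255,255),20))
```

```text
1.65 [561.84068894  36.59579669 329.02816869]
8.380095484904311
red [([232.3, 180.9], [225, 175, 16, 13, 188]), ([260.1, 196.0], [255, 191, 9, 10, 31]), ([27.4, 307.7], [21, 303, 14, 11, 78])] or [([345.4, 196.4], [340, 187, 12, 21, 234])]
```

View pics/w1.png

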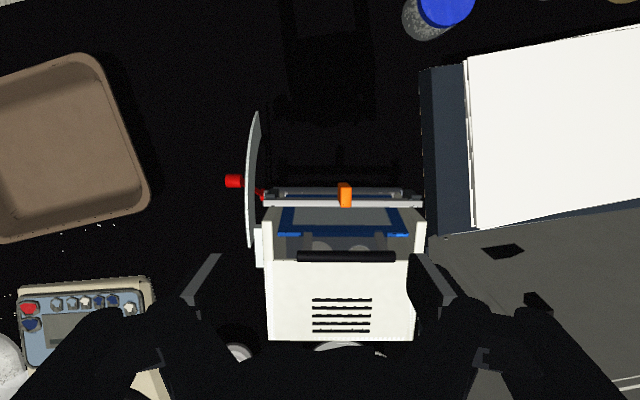

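The wrist view is upside down, with ahead pointing down the image. It shows the tab at (345,196), the knob at (232,181), the grab bar from (297,256) to (395,256), and the keeper bar along row ~200.

Run:
```python
from h import *
s=robot.get_state();im=cv2.imread("pics/w1.png")
g=cv2.cvtColor(im,cv2.COLOR_BGR2HSV)
for r in range(180,212,2):print(r,im[r,345].tolist(),end=' ')
print()
W=lambda u,v:ray("wrist",u,v,s)
k,e=tri(ray("scene",322,174.2),ray("top",343.9,187.2),W(230,181));print("knob",k.round(1),e)
t,e=tri(ray("scene",296.2,191),ray("top",312,179),W(345,198));print("tab",t.round(1),e)
a=onz("wrist",297,256,173,s);b=onz("wrist",395.5,256,173,s);print("grab",a.round(1),b.round(1),np.linalg.norm(a-b),((a+b)/2).round(1))
m=(cv2.inRange(im[225:290,270:420],(0,0,0),(40,40,40)))
n,l,st,c=cv2.connectedComponentsWithStats(m);print([(st[i].tolist(),c[i].round(1)+[270,225]) for i in range(1,n) if st[i,4]>100])
for v in(205,):
  for u in(264,424):print("bar",onz("wrist",u,v,112,s).round(1))
for q in((268,340),(413,340)):print("rear roof",onz("wrist",*q,146,s).round(1))
cv2.imwrite("pics/w1c.png",cv2.resize(im[100:270,210:440],None,fx=3.4,fy=3.4,interpolation=cv2.INTER_CUBIC))
```

```text
180 [9, 4, 2] 182 [7, 26, 58] 184 [7, 41, 102] 186 [8, 42, 105] 188 [30, 136, 250] 190 [44, 153, 251] 192 [42, 151, 251] 194 [43, 155, 251] 196 [50, 161, 252] 198 [44, 157, 252] 200 [48, 161, 252] 202 [47, 161, 252] 204 [42, 155, 252] 206 [24, 140, 255] 208 [88, 83, 70] 210 [87, 87, 84] 
knob [544.4 -50.  150.6] [1.3, 0.6, 1.0]
tab [580.7  64.5 132.2] [2.3, 4.9, 2.8]
grab [625.2   7.1 173. ] [639.8 106.1 173. ] 100.027242370652 [632.5  56.6 173. ]
[([26, 25, 100, 12, 1016], array([347.6, 255.8])), ([137, 28, 13, 37, 418], array([413.3, 272.7]))]
bar [584.5 -29.4 112. ]
bar [611.7 156.5 112. ]
rear roof [746.6 -51.4 146. ]
rear roof [773.  125.5 146. ]
```

View pics/w1c.png

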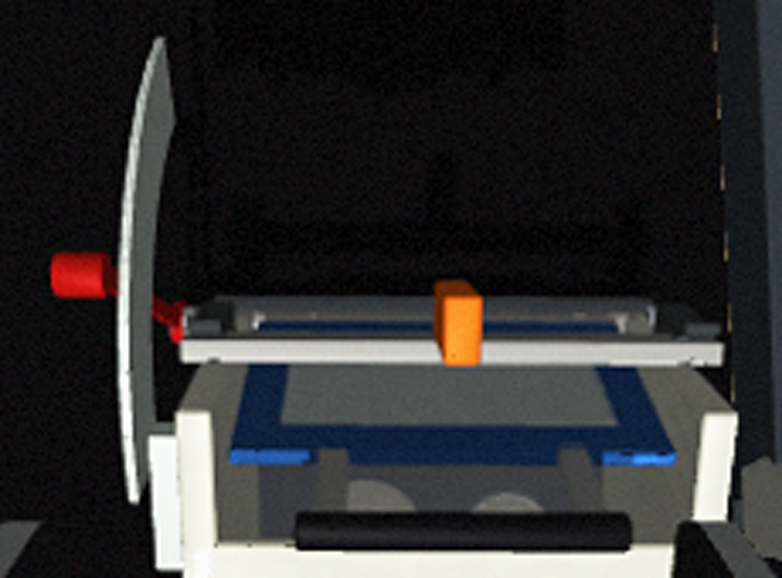

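Crop: the tab's top face spans about (338–352, 188–207) in the full image. The knob is red at x 225–243, and the black grab bar is centred at (347,256).

Run:
```python
from h import *
s=robot.get_state()
print("tabtop",onz("wrist",345.8,197,148,s).round(1),[onz("wrist",*q,148,s).round(1) for q in((340,197),(351.5,197),(346,187),(346,206.5))])
g=onz("wrist",346.7,256,173,s);g2=onz("wrist",347.3,255.8,173,s);print(g,g2)
c=robot.calibration("top");
# tray rim by wall colour in top view
b=cv2.imread("pics/top0.png");h=cv2.cvtColor(b,cv2.COLOR_BGR2HSV)
m=cv2.inRange(h,(3,40,40),(20,200,200));m[:,:375]=0;m[:,470:]=0;m[:170]=0;m[245:]=0
cn=max(cv2.findContours(m,0,2)[0],key=cv2.contourArea);r=cv2.minAreaRect(cn);print(r)
P=np.array([onz("top",*p,45) for p in cv2.boxPoints(r)]);print("tray",P.round(),P.mean(0).round(),[np.linalg.norm(P[i]-P[i-1]).round() for i in range(4)])
Ro=np.array(s["orientation"]);print("to tab",(Ro.T@(np.array([584.5,62.5,137])-s["ee_pos"])).round(1))
```

```text
tabtop [578.   64.7 148. ] [array([577.1,  58.8, 148. ]), array([578.8,  70.6, 148. ]), array([567.4,  66.2, 148. ]), array([588.3,  63.7, 148. ])]
[632.4603934   56.98455969 173.        ] [632.32621689  57.61275858 173.        ]
((422.1261901855469, 205.4300537109375), (60.35375213623047, 79.39740753173828), 84.95755004882812)
tray [[ 589. -195.   45.]
 [ 616. -498.   45.]
 [ 387. -510.   45.]
 [ 360. -212.   45.]] [ 488. -353.   45.] [np.float64(230.0), np.float64(304.0), np.float64(229.0), np.float64(299.0)]
to tab [-19.7  28.2 192. ]
```

>>> tcp_steps(deltas=[[[-5,10,35],[0,0,0]],[[-10,20,70],[0,0,0]],[[-14,30,99],[0,0,0]],[[-14,30,99],[0,0,0]],[[-14,30,99],[0,0,0]]], aperture=50)

```text
clock: 2.33
ee_pos: [577.6, 68.5, 232.1]
orientation: [[-0.99, 0.14, 0.001], [0.14, 0.99, 0.0], [-0.001, 0.0, -1.0]]
contact_force: [0.2, -0.2, 0.1]
grip_width: 49.9
grasp_force: 0.0
```

Run:
```python
from h import *
import json
s=robot.get_state();im=robot.grab_frame("wrist");cv2.imwrite("pics/w2.png",im);print(s["clock"])
print("red",blobs(im,(0,150,90),(6,255,255),20),"or",blobs(im,(7,170,200),(18,255,255),20))
m=(cv2.inRange(im[225:390,270:430],(0,0,0),(40,40,40)))
n,l,st,c=cv2.connectedComponentsWithStats(m);print([(st[i].tolist(),c[i].round(1)+[270,225]) for i in range(1,n) if st[i,4]>100])
```

```text
2.325
red [([145.7, 195.6], [134, 186, 26, 20, 388])] or [([310.8, 221.4], [304, 208, 15, 25, 331])]
[([0, 0, 160, 165, 12907], array([363.4, 336.1]))]
```

View pics/w2.png

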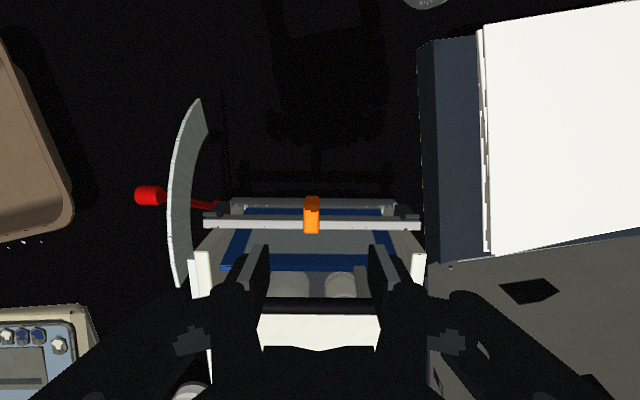

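The tab's top face is at (311,220), the knob at (146,196), and the grab bar is around row 304 between the fingers.

Run:
```python
from h import *
s=robot.get_state();im=cv2.imread("pics/w2.png")
print("tab",[onz("wrist",*q,148,s).round(1) for q in((311.3,220.5),(311,208),(311,233))])
s1=dict(ee_pos=np.array([561.84,36.6,329.03]),orientation=np.array([[-0.989,.146,0],[.146,.989,-.001],[0,-.001,-1]]))
print("tab tri",tri(ray("wrist",311.3,220.5,s),ray("wrist",345.8,197,s1)))
k=tri(ray("scene",322,174.2),ray("top",343.9,187.2),ray("wrist",232.3,180.9,s1),ray("wrist",145.7,195.6,s));print("knob",k)
print("knob w",tri(ray("wrist",232.3,180.9,s1),ray("wrist",145.7,195.6,s)))
g=im[285:325,318].max(1);print(g.tolist())
for v in(298,304,310):print("grab",v,onz("wrist",318,v,173,s).round(1))
print("bar",[onz("wrist",u,224,112,s).round(1) for u in(204,419)])
```

```text
tab [array([580.5,  63.7, 148. ]), array([571. ,  64.9, 148. ]), array([590.2,  62. , 148. ])]
tab tri (array([578.04188111,  63.75771209, 152.9868039 ]), [0.7, 0.7])
knob (array([544.65435848, -49.51138054, 150.72278646]), [0.8, 1.1, 1.0, 0.1])
knob w (array([543.73972709, -47.23275812, 154.55954311]), [0.1, 0.1])
[68, 63, 67, 65, 67, 64, 67, 67, 72, 68, 69, 72, 35, 11, 14, 1, 14, 11, 23, 21, 23, 27, 30, 38, 33, 34, 29, 25, 16, 95, 216, 239, 235, 234, 235, 236, 236, 236, 237, 237]
grab 298 [629.   61.7 173. ]
grab 304 [633.9  61.  173. ]
grab 310 [638.8  60.3 173. ]
bar [array([584.1, -31. , 112. ]), array([610.1, 152.1, 112. ])]
```

>>> tcp_steps(deltas=[[[-3,-4,20],[0,0,0]],[[-3,-4,40],[0,0,0]],[[-3,-4,65],[0,0,0]],[[-3,-4,82],[0,0,0]],[[-3,-4,93],[0,0,0]],[[-3,-4,93],[0,0,0]]], aperture=45)

```text
clock: 3.12
ee_pos: [580.2, 63.3, 138.3]
orientation: [[-0.99, 0.141, 0.0], [0.141, 0.99, -0.0], [-0.0, 0.0, -1.0]]
contact_force: [-0.2, 0.8, 0.3]
grip_width: 45.4
grasp_force: 0.0
```

>>> tcp_steps(deltas=[[[0,0,0],[0,0,0]],[[0,0,0],[0,0,0]],[[0,0,0],[0,0,0]],[[0,0,0],[0,0,0]],[[0,0,0],[0,0,0]]], aperture=5, grip_force=50)

```text
clock: 3.75
ee_pos: [581.0, 63.4, 139.0]
orientation: [[-0.99, 0.141, 0.002], [0.141, 0.99, -0.0], [-0.002, 0.0, -1.0]]
contact_force: [0.3, -0.5, 6.2]
grip_width: 11.3
grasp_force: 51.2
```

>>> tcp_steps(deltas=[[[0,0,-5],[0,0,0]],[[0,0,-15],[0,0,0]],[[0,0,-35],[0,0,0]],[[0,0,-65],[0,0,0]],[[0,0,-100],[0,0,0]],[[0,0,-120],[0,0,0]],[[0,0,-120],[0,0,0]]])

```text
clock: 4.62
ee_pos: [580.8, 63.6, 260.0]
orientation: [[-0.99, 0.141, 0.003], [0.141, 0.99, 0.0], [-0.003, 0.001, -1.0]]
contact_force: [0.1, 0.1, -1.6]
grip_width: 10.8
grasp_force: 50.3
```

Run:
```python
from h import *
s=robot.get_state();R=np.array(s["orientation"])
print((R.T@(np.array([490,-353,260])-s["ee_pos"])).round(1))
s1=dict(ee_pos=np.array([561.84,36.6,329.03]),orientation=np.array([[-0.989,.146,0],[.146,.989,-.001],[0,-.001,-1]]))
for q in((75,55),(148,190),(150,208)):print("tray",onz("wrist",*q,45,s1).round())
```

```text
[ 3.120e+01 -4.252e+02 -4.000e-01]
tray [ 374. -246.   45.]
tray [ 559. -203.   45.]
tray [ 585. -209.   45.]
```

>>> tcp_steps(deltas=[[[3,-35,0],[0,0,0]],[[6,-80,0],[0,0,0]],[[10,-130,0],[0,0,-2]],[[14,-180,0],[0,0,-4]],[[18,-230,0],[0,0,-6]],[[22,-280,0],[0,0,-8]],[[26,-330,0],[0,0,-10]],[[29,-375,0],[0,0,-12]],[[31,-410,0],[0,0,-13]],[[31,-425,0],[0,0,-13]],[[31,-425,0],[0,0,-13]]])

```text
clock: 6.0
ee_pos: [489.0, -352.9, 256.8]
orientation: [[-0.996, -0.084, -0.002], [-0.084, 0.996, 0.002], [0.001, 0.002, -1.0]]
contact_force: [0.4, 0.3, -1.3]
grip_width: 11.5
grasp_force: 50.3
```

Run:
```python
from h import *
s=robot.get_state();im=robot.grab_frame("wrist");cv2.imwrite("pics/w3.png",im)
b=robot.grab_frame("top");cv2.imwrite("pics/t3.png",b)
```

```text
(no output)
```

View pics/w3.png

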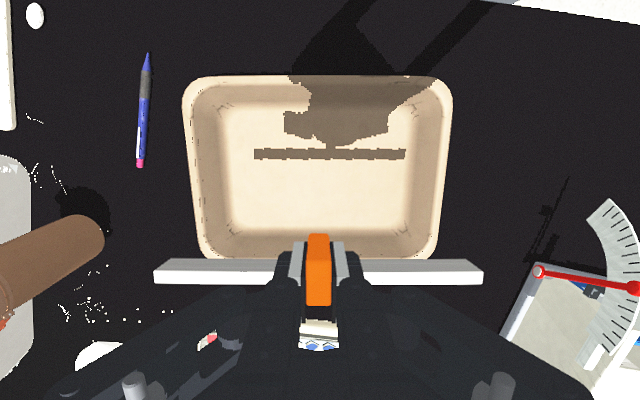

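The held bar is level. The tray rim runs from about (183,77) to (453,77) and from (203,258) to (437,258), with the floor inside that. The marker arm runs from (540,271) to (637,289), partly cut off at the edge.

Run:
```python
from h import *
s=robot.get_state()
Z=lambda P,z:np.array([onz("wrist",*q,z,s) for q in P])
r=Z([(183,80),(453,80),(437,258),(203,258)],45);f=Z([(222,106),(412,106),(406,232),(230,232)],5)
for n,p in(("rim",r),("floor",f)):print(n,p[:,:2].round().tolist(),p.mean(0).round(1),[round(np.linalg.norm(p[i]-p[i-1])) for i in range(4)])
R=np.array(s["orientation"]);c=r.mean(0)
e=R[:,1];bar=s["ee_pos"]-13*R[:,0];print("bar centre",bar.round(1),"rim centre in tool",(R.T@(c-s["ee_pos"])).round(1))
```

```text
rim [[397.0, -499.0], [373.0, -219.0], [577.0, -196.0], [601.0, -482.0]] [ 486.8 -349.1   45. ] [205, 281, 205, 287]
floor [[421.0, -470.0], [401.0, -246.0], [561.0, -226.0], [581.0, -460.0]] [ 491.  -350.5    5. ] [161, 225, 161, 235]
bar centre [ 502.4 -350.4  257.4] rim centre in tool [  2.3   2.2 212.4]
```

>>> tcp_steps(deltas=[[[0,2,30],[0,0,0]],[[0,2,75],[0,0,0]],[[0,2,125],[0,0,0]],[[0,2,165],[0,0,0]],[[0,2,185],[0,0,0]],[[0,2,193],[0,0,0]],[[0,2,198],[0,0,0]],[[0,2,200],[0,0,0]],[[0,2,200],[0,0,0]]])

```text
clock: 7.22
ee_pos: [489.9, -351.2, 58.8]
orientation: [[-0.996, -0.085, 0.001], [-0.085, 0.996, -0.001], [-0.001, -0.001, -1.0]]
contact_force: [-0.3, -0.2, -1.5]
grip_width: 11.1
grasp_force: 50.3
```

>>> tcp_steps(deltas=[[[0,0,2],[0,0,0]],[[0,0,4],[0,0,0]],[[0,0,4],[0,0,0]]])

```text
clock: 7.6
ee_pos: [489.4, -351.1, 54.0]
orientation: [[-0.996, -0.085, 0.0], [-0.085, 0.996, -0.0], [-0.0, -0.0, -1.0]]
contact_force: [0.5, -1.4, -1.0]
grip_width: 11.0
grasp_force: 50.4
```

>>> tcp_steps(deltas=[[[0,0,0],[0,0,0]],[[0,0,0],[0,0,0]],[[0,0,0],[0,0,0]],[[0,0,-20],[0,0,0]],[[0,0,-60],[0,0,0]],[[0,0,-110],[0,0,0]],[[0,0,-160],[0,0,0]],[[0,0,-200],[0,0,0]],[[0,0,-200],[0,0,0]]], aperture=40)

```text
clock: 8.72
ee_pos: [491.2, -352.4, 258.4]
orientation: [[-0.996, -0.085, 0.007], [-0.085, 0.996, -0.006], [-0.006, -0.006, -1.0]]
contact_force: [-0.5, -1.1, -0.0]
grip_width: 40.0
grasp_force: 0.0
```

Run:
```python
from h import *
s=robot.get_state();im=robot.grab_frame("wrist");cv2.imwrite("pics/w4.png",im)
R=np.array(s["orientation"]);print(np.degrees(np.arctan2(R[0,1],R[1,1])),blobs(im,(7,170,90),(18,255,255),20))
```

```text
-4.893597055051942 [([322.9, 148.9], [317, 147, 10, 8, 36])]
```

View pics/w4.png

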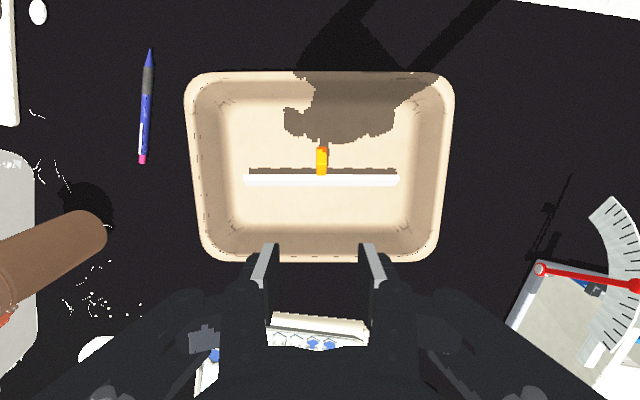

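The bar lies in the tray on the floor at (320,175), with the tab flat towards the robot. Next I turn the wrist so the camera looks at the marker from the side.

>>> tcp_steps(deltas=[[[-10,15,-10],[0,0,-8]],[[-25,40,-20],[0,0,-18]],[[-45,70,-30],[0,0,-28]],[[-65,100,-42],[0,0,-38]],[[-85,130,-42],[0,0,-48]],[[-105,160,-42],[0,0,-58]],[[-120,180,-42],[0,0,-68]],[[-127,192,-42],[0,0,-77]],[[-127,192,-42],[0,0,-77]],[[-127,192,-42],[0,0,-77]]], aperture=40)

```text
clock: 10.02
ee_pos: [593.6, -51.2, 266.0]
orientation: [[-0.432, -0.902, 0.026], [-0.884, 0.418, -0.208], [0.176, -0.113, -0.978]]
contact_force: [-0.4, -0.1, -0.3]
grip_width: 40.5
grasp_force: 0.0
```

Run:
```python
from h import *
import pickle
s=robot.get_state();im=robot.grab_frame("wrist");cv2.imwrite("pics/w5.png",im);pickle.dump(s,open("s5.pkl","wb"))
print(np.degrees(s["qpos"]).round() if np.max(np.abs(s["qpos"]))<7 else np.round(s["qpos"]),blobs(im,(0,150,90),(6,255,255),20))
```

```text
[  -2.   18.   84.  -12.   76. -154.] [([377.9, 207.3], [333, 195, 66, 22, 493])]
```

View pics/w5.png

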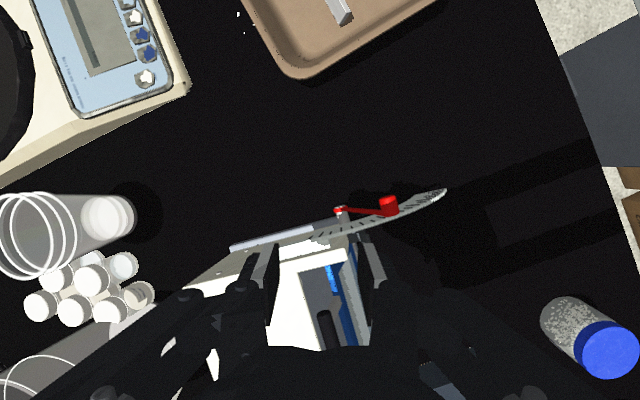

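The picture shows the marker pivot at (340,210) and the knob at (389,206). Joint 6 hit its limit, so I will take the other half-turn.

Run:
```python
from h import *
from scipy.spatial.transform import Rotation as Ro
import pickle
s=pickle.load(open("s5.pkl","rb"));R=np.array(s["orientation"])
def tgt(a): # tool y at angle a from world y toward +x
    a=np.radians(a);y=np.array([np.sin(a),np.cos(a),0]);z=np.array([0,0,-1.]);return np.c_[np.cross(y,z),y,z]
for a,p in((8.2,(590,-50,320)),(98.2,(633.5,57,260)),):
    print(a,Ro.from_matrix(R.T@tgt(a)).as_rotvec(degrees=True).round(1),(R.T@(np.array(p)-s["ee_pos"])).round(1))
s1=dict(ee_pos=np.array([561.84,36.6,329.03]),orientation=np.array([[-0.989,.146,0],[.146,.989,-.001],[0,-.001,-1]]))
s2=dict(ee_pos=np.array([577.6,68.5,232.1]),orientation=np.array([[-0.99,.14,.001],[.14,.99,0],[-.001,0,-1]]))
im=cv2.imread("pics/w5.png");m=cv2.inRange(cv2.cvtColor(im,cv2.COLOR_BGR2HSV),(0,150,90),(6,255,255));m[:,:375]=0;x,y,w,h=cv2.boundingRect(m);print("knob box",x,y,w,h)
K=tri(ray("scene",322,174.2),ray("top",343.9,187.2),ray("wrist",232.3,180.9,s1),ray("wrist",145.7,195.6,s2),ray("wrist",x+w/2,y+h/2,s));print("knob",K)
ex=np.array([.99,-.142,0]);ey=np.array([.142,.99,0])
# pivot: ray hits plane z=30 ; plane y_ch=-108 rel. grab middle
for q in((340,210),(342,214)):
    P=onz("wrist",*q,30,s);print("pivot z30",P.round(1),"grab-rel x,y",((P-[632.8,57,0])@ex).round(1),((P-[632.8,57,0])@ey).round(1))
print("knob grab-rel",((K[0]-[632.8,57,0])@ex).round(1),((K[0]-[632.8,57,0])@ey).round(1))
```

```text
8.2 [-12.1  -4.6  72.5] [ 10.   -2.3 -53.1]
98.2 [-15.8   7.  161.9] [-114.    10.   -15.6]
knob box 375 195 24 22
knob (array([545.47369837, -49.12512621, 150.72945477]), [0.3, 1.9, 1.2, 0.3, 0.6])
pivot z30 [593.8 -47.2  30. ] grab-rel x,y -23.8 -108.7
pivot z30 [593.6 -41.7  30. ] grab-rel x,y -24.8 -103.3
knob grab-rel -71.4 -117.5
```

>>> tcp_steps(deltas=[[[1,0,-7],[-2,-1,9]],[[3,-1,-14],[-3,-1,18]],[[4,-1,-21],[-5,-2,27]],[[5,-1,-28],[-6,-2,36]],[[6,-2,-35],[-8,-3,45]],[[8,-2,-42],[-9,-3,54]],[[9,-2,-49],[-11,-4,63]],[[10,-2,-53],[-12,-5,72]],[[10,-2,-53],[-12,-5,72]]])

```text
clock: 11.2
ee_pos: [590.3, -51.9, 322.1]
orientation: [[-0.991, 0.136, 0.008], [0.136, 0.991, 0.002], [-0.008, 0.003, -1.0]]
contact_force: [0.0, 0.3, 0.1]
grip_width: 39.8
grasp_force: 0.0
```

Run:
```python
from h import *
from scipy.spatial.transform import Rotation as Ro
s=robot.get_state();R=np.array(s["orientation"]);print(np.degrees(s["qpos"]).round() if np.max(np.abs(s["qpos"]))<7 else np.round(s["qpos"]))
a=np.radians(98.2);y=np.array([np.sin(a),np.cos(a),0]);z=np.array([0,0,-1.])
print(Ro.from_matrix(R.T@np.c_[np.cross(y,z),y,z]).as_rotvec(degrees=True).round(1),(R.T@(np.array((633.5,57,250))-s["ee_pos"])).round(1))
```

```text
[ -9.  16.  78.   0.  85. -91.]
[ 0.5  0.2 90.4] [-27.3 113.6  72.7]
```

>>> tcp_steps(deltas=[[[-3,12,5],[0,0,10]],[[-6,25,10],[0,0,20]],[[-9,38,15],[0,0,30]],[[-12,50,20],[0,0,40]],[[-15,63,30],[0,0,50]],[[-18,76,40],[0,0,60]],[[-21,90,50],[0,0,70]],[[-24,103,62],[0,0,80]],[[-27,114,73],[0,0,90]],[[-27,114,73],[0,0,90]],[[-27,114,73],[0,0,90]]], aperture=40)

```text
clock: 12.58
ee_pos: [633.6, 58.1, 249.7]
orientation: [[0.132, 0.991, 0.008], [0.991, -0.132, 0.002], [0.003, 0.008, -1.0]]
contact_force: [-0.4, -1.1, 0.4]
grip_width: 39.7
grasp_force: 0.0
```

Run:
```python
from h import *
s=robot.get_state();im=robot.grab_frame("wrist");cv2.imwrite("pics/w6.png",im);b=robot.grab_frame("scene");cv2.imwrite("pics/s6.png",b)
for z in(178,173):print([onz("wrist",u,v,z,s).round(1).tolist() for u,v in((318,200),)])
```

```text
[[635.1, 74.4, 178.0]]
[[634.9, 72.9, 173.0]]
```

View pics/w6.png

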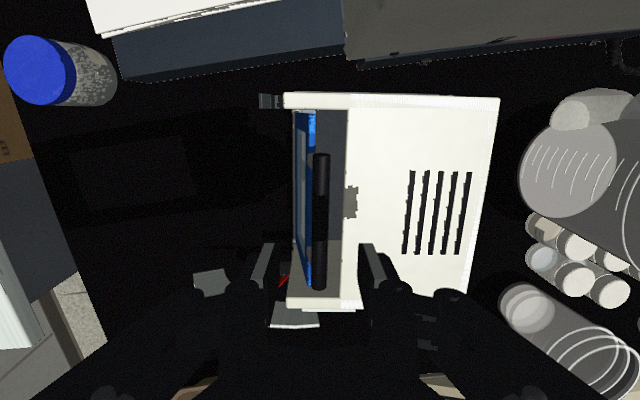

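The black bar runs from (321,153) to (319.5,291) and sits between the fingers. This was my 11th picture, one over the limit of 10. I will view no more and go on with numbers only.

Run:
```python
from h import *
s=robot.get_state();R=np.array(s["orientation"])
a=onz("wrist",321,154,173,s);b=onz("wrist",319.5,289,173,s);c=(a+b)/2
print(a.round(1),b.round(1),np.linalg.norm(a-b).round(1),c.round(1),"tool delta",(R.T@(c-s["ee_pos"])).round(1))
print("yaw",np.degrees(np.arctan2(a[0]-b[0],a[1]-b[1])))
```

```text
[641.4 103.6 173. ] [626.9   3.  173. ] 101.7 [634.2  53.3 173. ] tool delta [-4.8  0.3 77.3]
yaw 8.20055841605655
```

>>> tcp_steps(deltas=[[[-1,0,15],[0,0,0]],[[-3,0,40],[0,0,0]],[[-3,0,60],[0,0,0]],[[-3,0,70],[0,0,0]],[[-3,0,76],[0,0,0]],[[-3,0,76],[0,0,0]]])

```text
clock: 13.42
ee_pos: [634.0, 55.6, 173.7]
orientation: [[0.136, 0.991, 0.008], [0.991, -0.136, 0.002], [0.003, 0.008, -1.0]]
contact_force: [0.7, 0.2, 0.2]
grip_width: 40.2
grasp_force: 0.0
```

>>> tcp_steps(deltas=[[[0,0,0],[0,0,0]],[[0,0,0],[0,0,0]],[[0,0,0],[0,0,0]],[[0,0,0],[0,0,0]],[[0,0,0],[0,0,0]]], aperture=5, grip_force=40)

```text
clock: 14.05
ee_pos: [634.7, 55.7, 174.7]
orientation: [[0.136, 0.991, 0.011], [0.991, -0.136, 0.002], [0.004, 0.01, -1.0]]
contact_force: [1.2, -1.3, 5.0]
grip_width: 10.4
grasp_force: 39.4
```

>>> tcp_steps(deltas=[[[0,-6,-1],[0,0,0]],[[0,-12,-1.5],[0,0,0]],[[0,-18,-2],[0,0,0]],[[0,-24.5,-2.1],[0,0,0]],[[0,-31,-2],[0,0,0]],[[0,-37,-1.5],[0,0,0]],[[0,-44,-0.7],[0,0,0]],[[0,-50,0.1],[0,0,0]],[[0,-56,1.4],[0,0,0]],[[0,-62,2.9],[0,0,0]],[[0,-66,4],[0,0,0]],[[0,-66,4],[0,0,0]]])

```text
clock: 15.55
ee_pos: [566.9, 65.5, 168.4]
orientation: [[0.136, 0.991, 0.006], [0.991, -0.136, 0.003], [0.004, 0.005, -1.0]]
contact_force: [1.4, 5.4, 0.7]
grip_width: 11.0
grasp_force: 41.6
```

Run:
```python
from h import *
s=robot.get_state();p=s["ee_pos"];ex=np.array([.99,-.142,0])
H=np.array([632.8,57,0])@ex-24.5;x=p@ex-H;print("rel hinge",x,p[2]-30,np.degrees(np.arctan2(-x,p[2]-30)),np.hypot(x,p[2]-30))
im=robot.grab_frame("wrist");cv2.imwrite("pics/w7.png",im);print(blobs(im,(0,150,90),(6,255,255),8,(200,150,640,400)))
b=robot.grab_frame("top");print(blobs(b,(0,150,90),(6,255,255),3,(280,115,360,215)))
b=robot.grab_frame("scene");print(blobs(b,(0,150,90),(6,255,255),3,(240,145,345,235)),"blue",blobs(b,(105,120,50),(125,255,255),10,(240,145,345,235)))
```

```text
rel hinge -41.970231020871665 138.35346332886252 16.875442466887534 144.57932461813564
[]
[([343.9, 187.4], [342, 185, 5, 6, 22])]
[([321.9, 174.1], [320, 172, 5, 5, 22]), ([312.8, 191.9], [309, 186, 8, 14, 26])] blue [([308.7, 184.7], [307, 183, 4, 4, 12]), ([286.0, 199.5], [284, 198, 5, 4, 10])]
```

>>> tcp_steps(deltas=[[[0,-4,1.3],[0,0,0]],[[0,-7,2.5],[0,0,0]],[[0,-9,3.4],[0,0,0]],[[0,-9,3.4],[0,0,0]],[[0,-9,3.4],[0,0,0]]])

```text
clock: 16.32
ee_pos: [558.6, 66.8, 165.1]
orientation: [[0.136, 0.991, 0.007], [0.991, -0.136, 0.004], [0.004, 0.006, -1.0]]
contact_force: [1.5, 6.1, 1.8]
grip_width: 10.6
grasp_force: 41.8
```

Run:
```python
from h import *
s=robot.get_state();p=s["ee_pos"];ex=np.array([.99,-.142,0])
print("x,z from hinge",p@ex-593.9,p@ex-595.9,p[2]-30)
t0=cv2.imread("pics/top0.png");t=robot.grab_frame("top");sc0=cv2.imread("pics/scene0.png");sc=robot.grab_frame("scene")
cv2.imwrite("pics/t8.png",t);cv2.imwrite("pics/s8.png",sc)
for n,i,r in(("t0",t0,(285,150,345,185)),("t",t,(285,150,345,205)),("s0",sc0,(260,165,320,230)),("s",sc,(260,165,320,230))):
    print(n,"bright",[(c,a[:4]) for c,a in blobs(i,(100,120,130),(125,255,255),2,r)],"blue",[(c,a) for c,a in blobs(i,(100,110,50),(125,255,255),4,r)])
h=onz("top",343.9,187.3,150.7);print("knob top",h.round(1),h@ex)
```

```text
x,z from hinge -50.41158311708159 -52.41158311708159 135.0779969520269
t0 bright [([298.0, 163.2], [295, 162, 7, 3]), ([331.1, 168.1], [328, 167, 7, 3])] blue [([297.2, 164.6], [295, 162, 7, 8, 28]), ([314.5, 166.0], [306, 165, 18, 3, 22]), ([331.3, 169.7], [327, 167, 8, 8, 30])]
t bright [([332.0, 178.5], [332, 178, 1, 2]), ([332.0, 182.5], [332, 182, 1, 2])] blue [([332.5, 181.2], [332, 178, 2, 7, 13])]
s0 bright [([297.0, 179.7], [295, 178, 4, 4]), ([276.0, 192.5], [276, 192, 1, 2])] blue [([297.0, 181.4], [295, 178, 5, 8, 21])]
s bright [([310.5, 185.5], [309, 184, 4, 4]), ([301.5, 191.5], [301, 191, 2, 2]), ([295.2, 195.6], [294, 195, 3, 2]), ([287.3, 200.5], [285, 199, 6, 4])] blue [([310.1, 186.4], [309, 184, 4, 7, 16]), ([301.5, 191.5], [301, 191, 2, 2, 4]), ([295.3, 195.7], [294, 195, 4, 3, 7]), ([287.3, 200.8], [285, 199, 6, 5, 14])]
knob top [543.8 -50.5 150.7] 545.5599016069045
```

Run:
```python
from h import *
ex=np.array([.99,-.142,0]);ey=np.array([.142,.99,0]);O=np.array([632.8,57,0]);hx=O@ex-24.5
def pl(u,v,y):
    o,d=ray("scene",u,v);t=(O@ey+y-o@ey)/(d@ey);p=o+t*d;x=p@ex-hx;z=p[2]-30;return [round(float(q),1) for q in(x,z,np.hypot(x,z),np.degrees(np.arctan2(-x,z)))]
for y in(-60,-66,-72):print(y,"q0",pl(297,179.7,y),"now",pl(310.5,185.5,y))
for y in(60,66,72):print(y,"q0",pl(276,192.5,y),"now",pl(287.3,200.5,y))
for y in(-108,-113,-118):print(y,"knob",pl(322,174.1,y))
for u,v in((298,163.2),(331.1,168.1)):
    p=onz("top",u,v,133.5);print("top corner q0",(p@ex-hx).round(1),((p-O)@ey).round(1))
p=onz("top",343.9,187.3,150.7);print("knob",p@ex-hx)
```

```text
-60 q0 [16.3, 103.7, 105.0, -8.9] now [-40.2, 100.2, 108.0, 21.9]
-66 q0 [20.7, 99.6, 101.8, -11.7] now [-36.1, 96.1, 102.7, 20.6]
-72 q0 [25.1, 95.6, 98.8, -14.7] now [-31.9, 92.1, 97.4, 19.1]
60 q0 [11.4, 110.0, 110.6, -5.9] now [-34.5, 96.5, 102.5, 19.7]
66 q0 [6.6, 114.5, 114.7, -3.3] now [-39.1, 101.1, 108.4, 21.2]
72 q0 [1.7, 119.0, 119.0, -0.8] now [-43.8, 105.6, 114.3, 22.5]
-108 knob [-53.3, 127.5, 138.2, 22.7]
-113 knob [-50.0, 124.3, 134.0, 21.9]
-118 knob [-46.7, 121.2, 129.8, 21.1]
top corner q0 16.9 56.8
top corner q0 16.4 -64.3
knob -48.3180983930954
```

>>> tcp_steps(deltas=[[[0,-1,0.4],[0,0,0]],[[0,-1,0.4],[0,0,0]],[[0,-1,0.4],[0,0,0]],[[0,-1,0.4],[0,0,0]]])

```text
clock: 16.92
ee_pos: [557.9, 66.9, 164.8]
orientation: [[0.136, 0.991, 0.007], [0.991, -0.136, 0.004], [0.005, 0.007, -1.0]]
contact_force: [2.2, 4.7, 2.1]
grip_width: 10.7
grasp_force: 41.9
```

```bash
python3 -c "
from plant import robot
print(robot.hand_in())"
```

```text
the job is handed in; nothing more can be done
None
```

I handed the job in at 16.9 s: the keeper bar lies in the tray, and the gripper still holds the flap about in line with the marker (flap q ≈ 0.54 rad, marker ≈ 0.54, each to roughly ±0.02), but I viewed 11 pictures, one over the limit of 10.

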